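Vent a sample purge chamber, release its two catches and hold the gate wide open

TASK

Open the vial purge chamber for a colleague: press the vent valve's plunger head fully down to its stop to let the pressure off, then squeeze the catch nearer the gate's hinge fully in, and after it the catch nearer the gate's free end. Then swing the gate towards you past the detent until it stands about square to the chamber's front or wider, and finish while still holding it there, because it swings back if let go. Leave the bottle, beaker, vial and tray standing where they are.

Things in the scene. Friction and masses are not known exactly. Their poses are not given: they have to be found in the camera images.
- chamber: White box, 165 mm deep, 235 mm wide, roof 120 mm above the bench, fixed on an aluminium plate 8 mm thick that reaches 130 mm out in front. The gate closes its front. Origin on the bench, in the plane of the shut gate, mid-width; x points from the gate into the box (away from the robot), y to the hinge side (the left), z up. Turned by up to about 0.25 rad.
- hinge (a point): Point on the gate's vertical hinge axis at roof height: 110 mm to +y of the chamber's origin, 120 mm up.
- gate_edge (a point): Top of the free edge of the gate: dark steel frame with a clear pane, 213 mm from hinge axis to free edge, 6 mm thick, 12 to 116 mm above the bench. On the gate's top edge stand keepers (8 x 6 mm blocks up to 140 mm above the bench) on either side of each catch and, near the free end, the handle post.
- post_top (a point): Centre of the top of the gate's handle post: a plain upright round steel post, 16 mm in diameter, standing 54 mm above the gate's top edge (116 to 170 mm above the bench), 200 mm from the hinge axis. It swings with the gate and can be pinched from above.
- gate (a joint): Gate angle (rad): 0 shut, grows as the free end swings to the robot (clockwise from above), stop at 1.75; 1.57 is square. About 0.07 play while latched. A spring pulls it shut (at the post 0.4 N shut, 2.5 N wide). At about 0.9 to 1.1 its lower rail rides over a sprung dome in the plate (the detent; up to about 8 N at the post); let go beyond, it swings back to the dome.
- catch_hinge_mid (a point): Middle of the catch nearer the hinge, 145 mm above the bench, 50 mm to +y and 35 mm to +x of the chamber's origin: two upright black tabs, one on either side of this point along the chamber's y, each 20 mm along x, 6 mm thick, 124 to 166 mm above the bench; 44 mm over their outer faces apart, 24 mm squeezed in. A thin arm (up to 136 mm high) runs from each to the gate.
- catch_hinge (a joint): Travel of each tab of the catch nearer the hinge (m): 0 apart (locks the gate), 0.010 fully squeezed in. Both tabs move together, symmetrically, under a squeeze of about 6 N, and stay where they are left.
- catch_end_mid (a point): Middle of the catch nearer the gate's free end, 85 mm to -y of the other catch's middle; the same in all else.
- catch_end (a joint): Travel of each tab of the catch nearer the free end (m): 0 apart (locks the gate), 0.010 fully squeezed in.
- vent_valve: Fixed metal vent valve block, 45 mm square on a 70 mm square foot, 60 mm high (brass neck to 72 mm), with the plunger on top. Origin at the middle of its underside on the bench, to the right of the chamber.
- plunger_top (a point): Centre of the top face of the plunger's black mushroom head, 34 mm in diameter, 100 mm above the bench when up. It moves straight down.
- plunger (a joint): How far the plunger is pressed (m): 0 up, 0.012 down at its stop. Its spring takes 3 N to start and 9 N at the stop, and pushes it back up.
- solvent_bottle: Bystander: amber bottle, 66 mm in diameter, 150 mm high, on the bench at the chamber's left; origin at the centre of its underside.
- beaker: Bystander: glass beaker, 64 mm in diameter, 80 mm high, on the bench at the chamber's right; origin at the centre of its underside.
- roof_vial: Bystander: small amber vial, 28 mm in diameter, 46 mm high, standing on the rear of the chamber's roof; origin at the centre of its underside.
- tip_tray: Bystander: open grey tray, 80 x 110 x 35 mm, on the bench at the far left; origin at the centre of its underside.

How it is judged:
By the outcome, as a careful person would: the job done as asked, in the order asked, and still so for the second after the job is handed in, while the arm keeps its last pose, push and grip.
It also fails if it takes over 64 s, if anything falls off the work surface, if the arm or the gripper's body presses on something with over 40 N, if the wrist force passes 120 N, or if a joint passes its speed limit or range.

ROBOT

A 6-joint arm with a two-finger parallel gripper is mounted at the origin on the work surface. World frame = base frame: x ahead of the robot, y to its left, z up, the work surface at z = 0. Lengths are in m, angles in rad, forces in N, time in s.
With the tool pointing down it reaches from about 0.3 to 0.95 m from the base axis. Payload 3.1 kg.
Tool frame: the origin (TCP) lies midway between the tips of the shut fingers; the grasp point (between the pads) lies 19 mm behind it; z points along the fingers, x is the direction in which the jaws open and shut, and the axes are right-handed (so a half turn about z gives the same grasp; the last joint's range is limited). The gripper opens to 85 mm and grips with 20 to 120 N. Pads are 22 mm wide; open, the fingers measure 114 mm over their backs; the gripper's body (76 mm by 85 mm) begins 54 mm behind the grasp point. The pads swing forward as they close: fully open they stand 13 mm farther back than shut.
Start: joints at [-1.197, 0.308, 1.634, -0, 1.2, -0.07], TCP at [0.268, -0.564, 0.231] pointing down, gripper open.
Joint ranges: [-3.06, 3.06], [-0.79, 1.96], [0.05, 2.63], [-1.19, 4.34], [0.05, 2.64], [-2.94, 2.94]. Speed limits (rad/s): [2.79, 2.79, 3.14, 3.14, 3.14, 3.14].

INTERFACE

Orientations are given as a unit quaternion [x, y, z, w].
In Python, from plant import manip gives the robot as it stands.
- The arm moves only by the tool step_arm, never from a script. Its argument "series" is a list of rows, each a list of 3 entries, a list of its own where there are three numbers: the shift along the world's x, y, z in mm, then the turn, a rotation vector about the world's x, y, z in rad, then the finger opening in mm, from 0 to 85.4. A call has 1 to 12 rows; each row shifts and turns the pose as measured when the row begins; what a row does not reach is not made up. A row lasts 1/8 s, in which the tool goes at most 62.5 mm and 10.7 degrees, less where a joint would pass 70% of its speed; a pose out of reach is approached as far as the arm can. A call with a gripper value outside its range is refused whole. The fingers move at their own pace and stop on an object; "squeeze" is the grip in N (left out, the last holds). Time passes only in rows, so rows that do not move let the fingers close. It gives the time, the measured TCP pose, the force and the opening at its end, in the units of the state.
- manip.state(): the state, without advancing time (a new reading comes with each control period).
- manip.camera(name): name is "scene" or "top" or "wrist"; returns the picture (480x640x3 uint8, red, green, blue); there is no depth.
- manip.calibration(name): a dict with "vfov" (degrees; the focal length in pixels is half the picture's height over the tangent of half this angle, whatever the lens; pixels are square), "cx", "cy" (the principal point, pixels), "R" (3x3) and "t" (3): a world point X has camera coordinates R X + t. Camera axes: x right, y down, z forward; pixel columns grow to the right and rows downward; lengths in m; the calibration is good to about 2 mm. A picture is of the moment at which its call begins: read the wrist's pose just before it. calibration takes no time and is no camera call; for the wrist camera it gives the pose at the moment of the call.
- manip.finish_job(): hands the job in, once; it reports no verdict.
Trained networks look in the newest picture that a camera, given by its name, has taken for a name from the list of things; names that differ only in an ending like _2 or _b are one class to them, and where a whole thing is asked for, a point or a joint stands for the part that bears it (a point fixed in the world has none). Each returns a list of dicts, best first, with "conf" (0 to 1); they miss things now and then, are a little off and sometimes report something else, mostly with a low value. They report only what shows in the picture. A call takes as long as a camera call.
- manip.boxes_of(query, camera): "point" ([x, y, z] in m, in world coordinates, good to about 4 mm: the middle of the surface that is visible of it).
- manip.cut_out(query, camera): "region" (480x640 bool, what is visible of it).
The state is a dict: "time": time; "joint_positions": joint angles; "joint_velocities": joint speeds; "effort": joint torques, N m; "position": TCP position; "orientation": TCP orientation; "contact_force": force on the tool from outside, world axes, zero at the start; "wrist_torque": the same for the moment, N m; "gripper_width": opening from 0.0 (shut) to 1.0 (fully open).
Only numpy, scipy, OpenCV 4.12 (cv2) and the standard library are available. Lean on these libraries where they do the work, as an engineer would, in place of code of your own. Each camera call takes 0.05 s, during which the arm holds its last target.

## Working session

There is one attempt and no reset: what is moved stays moved. The work goes in short steps, Python scripts to look and compute and a tool call to move; the robot and the scene stay as the last step left them, time stands still between calls to the robot, and variables do not carry over. Pictures are saved under pics/ and viewed, and the job is handed in when it is done.

Besides the shell and the picture viewer there is one more tool, called after "Call:" by a JSON object that holds its "op" and its "data", one argument or row to a line. step_arm: Moves the arm, as the interface text tells. Its arguments: {"type":"object","properties":{"series":{"type":"array","items":{"type":"array"}},"squeeze":{"type":"number"}},"required":["series"]}

```bash
mkdir -p pics; python3 - <<'E'
from plant import manip
import cv2,json
s=manip.state();print(s)
for c in ["scene","top"]:
    im=manip.camera(c);cv2.imwrite(f"pics/{c}0.png",im[:,:,::-1]);print(c,manip.calibration(c))
    for q in ["chamber","vent_valve","plunger_top","catch_hinge_mid","catch_end_mid","post_top","hinge","gate_edge","beaker","solvent_bottle","roof_vial","tip_tray"]:
        print(q,[(r['conf'],[round(float(x),4) for x in r['point']]) for r in manip.boxes_of(q,c)[:3]])
E
```

```text
{'time': 0.0, 'joint_positions': array([-1.19671197e+00,  3.09009446e-01,  1.63522196e+00, -9.08719170e-06,
        1.19970723e+00, -6.97039137e-02]), 'joint_velocities': array([-4.86210288e-04, -3.33187389e-05, -1.59105749e-03, -5.90587028e-04,
       -6.55053130e-06, -1.71377636e-03]), 'effort': array([ 1.98328557e-04, -4.15257025e+01, -2.76666534e+01, -1.20678833e-04,
        1.02943688e-02,  1.34563072e-05]), 'position': array([ 0.2680143 , -0.56368455,  0.23002746]), 'orientation': array([ 8.45388924e-01, -5.34149971e-01, -9.48093570e-04, -6.90687963e-04]), 'contact_force': array([-0.62444136, -0.36785308, -0.50806477]), 'wrist_torque': array([-0.04661868, -0.01321858,  0.00305349]), 'gripper_width': 0.9991437817377861}
scene {'vfov': 53.41941492833027, 'cx': 315.39759598656036, 'cy': 235.555406355931, 'R': array([[-0.37021956,  0.92893792,  0.00343677],
       [ 0.55697003,  0.22493309, -0.79949327],
       [-0.74345267, -0.29407387, -0.60066521]]), 't': array([ 0.16151383, -0.26075457,  1.72777895])}
chamber [(0.84, [0.79, 0.0354, 0.1181]), (0.57, [0.7128, 0.0987, 0.1387])]
ve
[... 840 characters left out ...]
 -0.18630371],
       [ 0.1863568 ,  0.00542661, -0.98246715]]), 't': array([0.07687146, 0.64199892, 1.38141929])}
chamber [(0.63, [0.6875, 0.0212, 0.1207]), (0.32, [0.6033, -0.1575, 0.0413])]
vent_valve [(0.75, [0.4927, -0.2852, 0.0375]), (0.24, [0.6861, 0.0218, 0.1206])]
plunger_top []
catch_hinge_mid [(0.6, [0.684, 0.0275, 0.121])]
catch_end_mid [(0.64, [0.6864, 0.0232, 0.1243])]
post_top []
hinge [(0.56, [0.6828, 0.0258, 0.1216])]
gate_edge [(0.67, [0.6863, 0.0219, 0.1199]), (0.63, [0.6676, 0.0361, 0.0811])]
beaker [(0.76, [0.601, -0.1551, 0.0422])]
solvent_bottle [(0.66, [0.7324, 0.1932, 0.0982]), (0.34, [0.6674, 0.0377, 0.0796])]
roof_vial []
tip_tray [(0.87, [0.4465, 0.5022, 0.0061])]
```

View pics/scene0.png

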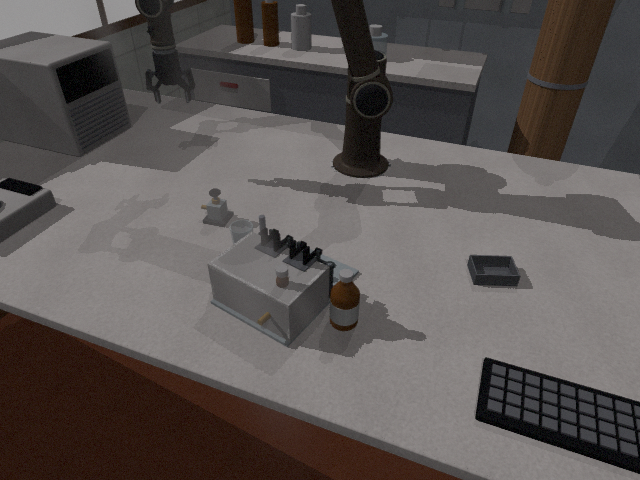

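View pics/top0.png

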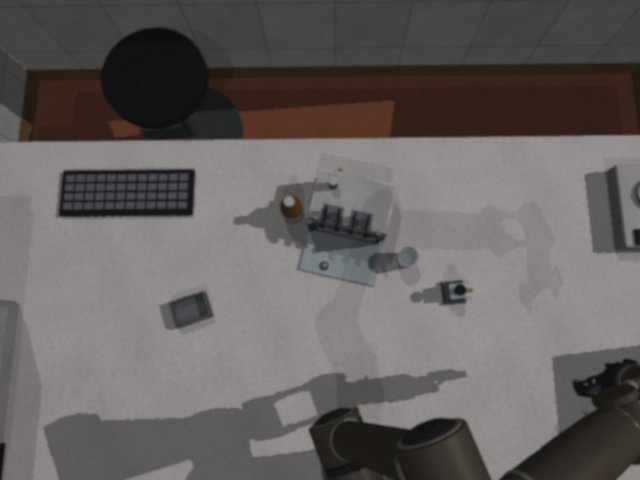

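The scene view has the chamber around (270,285) and the valve at (216,205). The top view has the valve at (457,291) and the gate line from (310,228) to (382,240). I'll zoom in next.

```bash
python3 - <<'E'
import cv2
a=cv2.imread("pics/top0.png")[145:310,270:480];cv2.imwrite("pics/topz.png",cv2.resize(a,None,fx=3.8,fy=3.6,interpolation=2))
a=cv2.imread("pics/scene0.png")[180:340,195:365];cv2.imwrite("pics/scz.png",cv2.resize(a,None,fx=3.7,fy=3.7,interpolation=2))
E
```

```text
(no output)
```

View pics/topz.png

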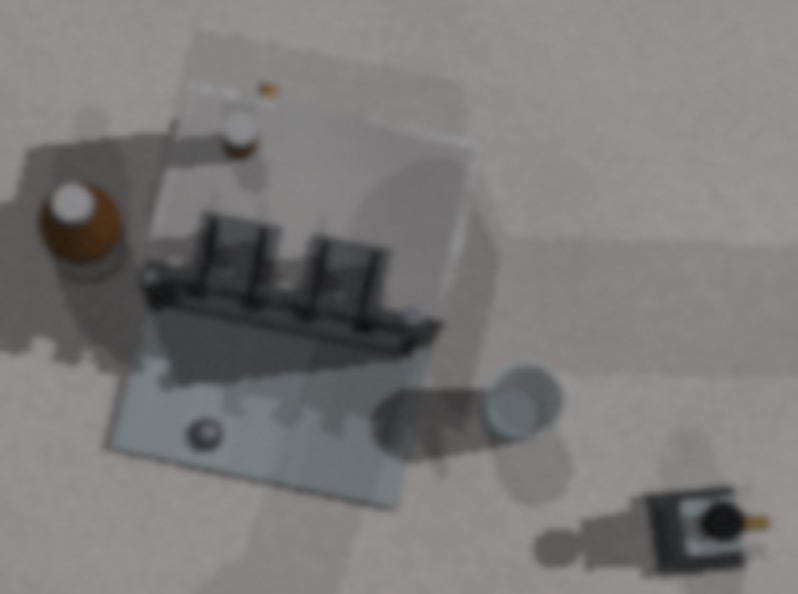

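View pics/scz.png

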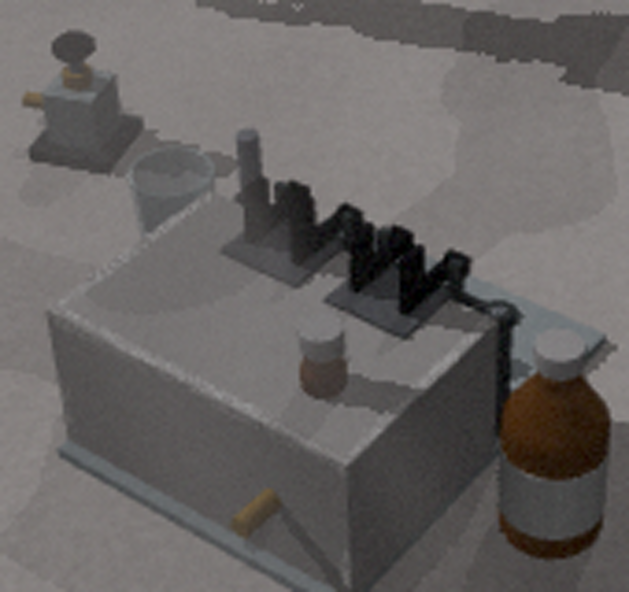

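```bash
cat > h.py <<'E'
import numpy as np,cv2
from plant import manip
def proj(c,X):
    k=manip.calibration(c) if isinstance(c,str) else c; f=240/np.tan(np.radians(k['vfov'])/2)
    p=np.asarray(X,float)@np.array(k['R']).T+k['t']; return p[...,:2]/p[...,2:]*f+[k['cx'],k['cy']]
def back(c,uv,z):
    k=manip.calibration(c) if isinstance(c,str) else c; f=240/np.tan(np.radians(k['vfov'])/2)
    R=np.array(k['R']);o=-R.T@k['t'];d=R.T@np.array([(uv[0]-k['cx'])/f,(uv[1]-k['cy'])/f,1]);return o+d*(z-o[2])/d[2]
def T(p,X):
    c,s=np.cos(p[2]),np.sin(p[2]);X=np.asarray(X,float)
    return np.stack([p[0]+c*X[...,0]-s*X[...,1],p[1]+s*X[...,0]+c*X[...,1],X[...,2]],-1)
E
python3 - <<'E'
from h import *
from scipy.optimize import least_squares
L=[("top",(310,220.5),(0,.11,.12)),("top",(378.4,232.8),(0,-.09,.17)),("top",(320,168.6),(.165,.1175,.12)),("top",(394.2,186.7),(.165,-.1175,.12)),
("scene",(262,216.5),(0,-.09,.17)),("scene",(208.8,265.1),(.165,-.1175,.12)),("scene",(289,305.7),(.165,.1175,.12)),("scene",(331,263.2),(0,.11,.12))]
f=lambda p:np.concatenate([proj(c,T(p,X))-uv for c,uv,X in L])
r=least_squares(f,[.65,.03,-.17],loss='soft_l1');print(r.x,r.fun.reshape(-1,2).round(1))
p=r.x
print(back("top",(460,289.4),.1),back("scene",(215,192.2),.1))
P=[(.035,.05+s*d,.166) for d in(.019,-.019) for s in(1,)]+[(.035,-.035+d,.166) for d in(.019,-.019)]
for c,(x0,y0,fx,fy) in dict(top=(270,145,3.8,3.6),scene=(195,180,3.7,3.7)).items():
    im=cv2.imread(f"pics/{c}z.png" if c=="top" else "pics/scz.png")
    Q=T(p,P+[(0,-.09,.17),(0,.11,.12)]+[(sx,sy,.12) for sx in(0,.165) for sy in(.1175,-.1175)]+[(-.13,.1175,.008),(-.13,-.1175,.008)])
    for u in proj(c,Q): cv2.circle(im,tuple(int(v) for v in (u-[x0,y0])*[fx,fy]),4,(0,0,255),1)
    cv2.imwrite(f"pics/{c}_ov.png",im)
print(T(p,[(.035,.05,.145),(.035,-.035,.145),(0,-.09,.17),(0,.11,.12)]))
E
```

```text
[ 0.66897096  0.03252453 -0.23378031] [[-1.9  0.6]
 [-1.  -0.2]
 [-1.3 -1.1]
 [ 2.5 -2.3]
 [ 0.4 -0.7]
 [-0.9 -2. ]
 [ 0.1 -0.1]
 [-0.6 -0.9]]
[ 0.49528636 -0.29252939  0.1       ] [ 0.50239926 -0.28633936  0.1       ]
[[ 0.71460171  0.07305643  0.145     ]
 [ 0.6949109  -0.00963137  0.145     ]
 [ 0.64812187 -0.05502726  0.17      ]
 [ 0.6944532   0.13953227  0.12      ]]
```

View pics/top_ov.png

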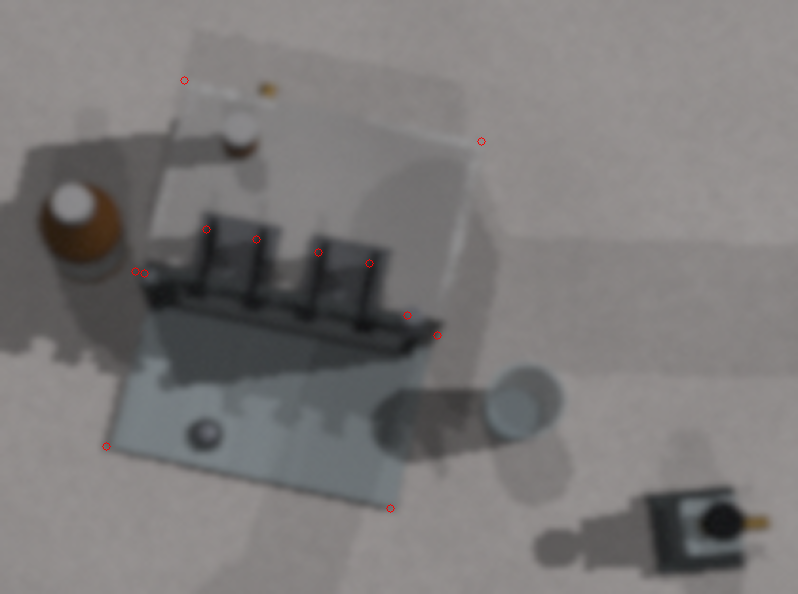

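View pics/scene_ov.png

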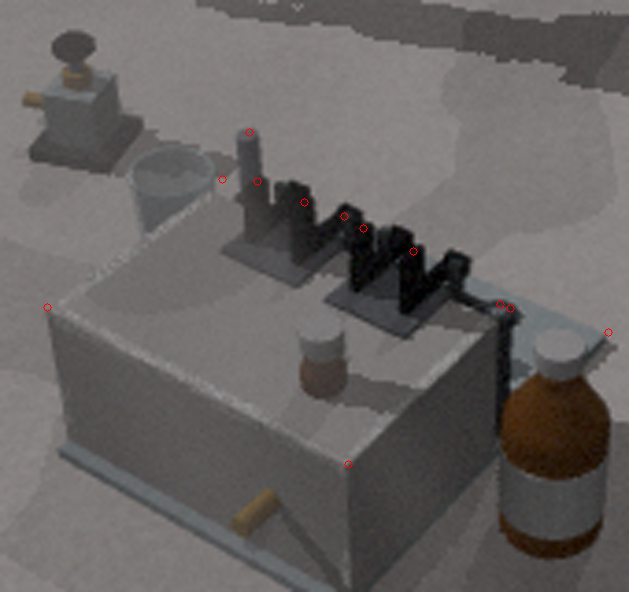

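Call:
{"op": "step_arm", "data": {
  "series": [
    [[24,28,0],[0,0,0],0],
    [[24,28,0],[0,0,0],0],
    [[24,28,0],[0,0,0],0],
    [[24,28,0],[0,0,0],0],
    [[24,28,0],[0,0,0],0],
    [[24,28,0],[0,0,0],0],
    [[24,28,0],[0,0,0],0],
    [[24,28,0],[0,0,0],0],
    [[20,25,0],[0,0,0],0],
    [[19,25,0],[0,0,0],0],
    [[0,0,0],[0,0,0],0]
  ],
  "squeeze": 25
}}

```text
time: 2.68
position: [0.5057, -0.2826, 0.2325]
orientation: [0.845, -0.535, 0.002, 0.001]
contact_force: [0.1, -0.7, -0.2]
gripper_width: 0.002
```

```bash
python3 - <<'E'
from h import *
k=manip.calibration("wrist");im=manip.camera("wrist");cv2.imwrite("pics/w1.png",im[:,:,::-1])
print(manip.state()['position'],k)
print(manip.boxes_of("plunger_top","wrist"))
print(proj(k,[[.499,-.2895,.1],[.502,-.286,.1],[.495,-.2925,.1]]))
E
```

```text
[ 0.50504484 -0.28352967  0.23248901] {'vfov': 65.03512066747122, 'cx': 322.4871063630889, 'cy': 239.56850136749338, 'R': array([[ 0.42664979, -0.90440729,  0.00417306],
       [-0.85831573, -0.40344336,  0.31706081],
       [-0.28506851, -0.13885573, -0.94839603]]), 't': array([-0.47228589,  0.27993795,  0.48710763])}
[{'point': [0.5006, -0.2921, 0.0971], 'conf': 0.73}]
[[326.19134885 239.75183861]
 [323.75135413 234.55674744]
 [327.47040617 245.7423825 ]]
```

View pics/w1.png

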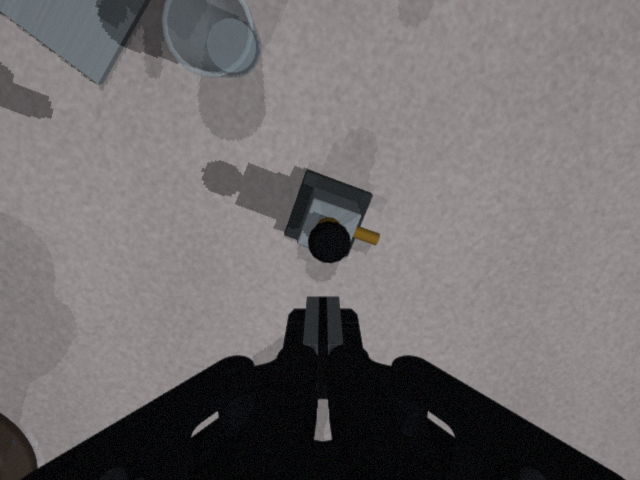

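The wrist view shows the plunger head centred at (329,242), very close to the prediction for (0.499,-0.290).

```bash
python3 - <<'E'
from h import *
print(back("wrist",(329,242),.1), manip.state()['position'])
E
```

```text
[ 0.49704737 -0.2939537   0.1       ] [ 0.50456707 -0.28423695  0.23246956]
```

Call:
{"op": "step_arm", "data": {
  "series": [
    [[-3,-4,-30],[0,0,0],0],
    [[-3,-4,-30],[0,0,0],0],
    [[0,0,-30],[0,0,0],0],
    [[0,0,-20],[0,0,0],0],
    [[0,0,-7],[0,0,0],0],
    [[0,0,0],[0,0,0],0],
    [[0,0,0],[0,0,0],0]
  ]
}}

```text
time: 3.65
position: [0.4955, -0.3003, 0.1151]
orientation: [0.842, -0.539, 0.005, 0.003]
contact_force: [-0.5, -0.7, 0.4]
gripper_width: -0.0
```

Call:
{"op": "step_arm", "data": {
  "series": [
    [[2,8,-6],[0,0,0],0],
    [[0,0,-4],[0,0,0],0],
    [[0,0,-4],[0,0,0],0],
    [[0,0,0],[0,0,0],0]
  ]
}}

```text
time: 4.15
position: [0.4991, -0.2922, 0.1024]
orientation: [0.842, -0.539, 0.007, 0.003]
contact_force: [0.4, 0.3, -0.4]
gripper_width: 0.0
```

Call:
{"op": "step_arm", "data": {
  "series": [
    [[0,0,-4],[0,0,0],0],
    [[0,0,-4],[0,0,0],0],
    [[0,0,-4],[0,0,0],0],
    [[0,0,0],[0,0,0],0]
  ]
}}

```text
time: 4.65
position: [0.4998, -0.2927, 0.0921]
orientation: [0.842, -0.539, 0.007, 0.003]
contact_force: [-2.1, 1.6, 7.3]
gripper_width: -0.003
```

Call:
{"op": "step_arm", "data": {
  "series": [
    [[0,0,-4],[0,0,0],0],
    [[0,0,-5],[0,0,0],0],
    [[0,0,-6],[0,0,0],0],
    [[0,0,-4],[0,0,0],0]
  ]
}}

```text
time: 5.15
position: [0.5, -0.2928, 0.0879]
orientation: [0.842, -0.539, 0.004, 0.003]
contact_force: [-6.6, 4.2, 18.1]
gripper_width: 0.002
```

Call:
{"op": "step_arm", "data": {
  "series": [
    [[0,0,-5],[0,0,0],0],
    [[0,0,-5],[0,0,0],0],
    [[0,0,-3],[0,0,0],0]
  ]
}}

```text
time: 5.52
position: [0.4999, -0.2927, 0.088]
orientation: [0.842, -0.539, 0.001, 0.003]
contact_force: [-4.7, 3.4, 11.5]
gripper_width: 0.001
```

```bash
python3 - <<'E'
from h import *
cv2.imwrite("pics/s2.png",cv2.resize(manip.camera("scene")[160:260,160:280,::-1],None,fx=5,fy=5,interpolation=2))
E
```

```text
(no output)
```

View pics/s2.png

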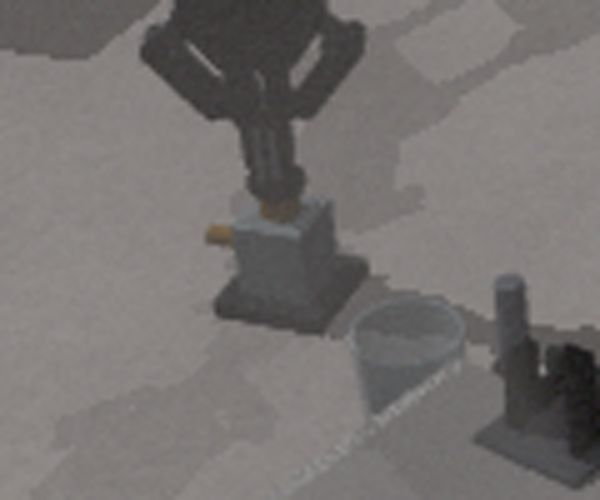

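The plunger is at its stop: the tip is at z=0.088 and the force is above 9 N. The picture shows the head down on the neck. Next I'll retreat and go over to the chamber.

Call:
{"op": "step_arm", "data": {
  "series": [
    [[0,0,40],[0,0,0],0],
    [[0,0,50],[0,0,0],0],
    [[0,5,50],[0,0,0],30],
    [[10,30,50],[0,0,-0.1],60],
    [[15,40,30],[0,0,-0.12],60],
    [[15,40,15],[0,0,-0.12],60],
    [[15,40,10],[0,0,-0.12],60],
    [[15,40,5],[0,0,-0.12],60],
    [[15,40,0],[0,0,-0.12],60],
    [[15,40,0],[0,0,0],60],
    [[10,40,0],[0,0,0],60],
    [[0,0,0],[0,0,0],60]
  ]
}}

```text
time: 7.08
position: [0.6114, 0.0317, 0.3423]
orientation: [-0.595, 0.804, -0.002, -0.0]
contact_force: [-0.0, -0.2, 1.0]
gripper_width: 0.705
```

```bash
python3 - <<'E'
from h import *
k=manip.calibration("wrist");im=manip.camera("wrist");cv2.imwrite("pics/w2.png",im[:,:,::-1])
s=manip.state();print(s['position'],s['orientation'],s['joint_positions'])
p=[ 0.66897096 , 0.03252453 ,-0.23378031]
P=[(.035,y+d,.166) for y in (.05,-.035) for d in(.019,-.019)]+[(0,-.09,.17),(0,.11,.12)]
print(proj(k,T(p,P)).round(0))
E
```

```text
[0.61110465 0.03023643 0.34221189] [-0.59472964  0.80392193 -0.00228292 -0.00099161] [-0.01920795  0.20421663  1.53976671 -0.00490201  1.39639732  1.84936916]
[[212. 111.]
 [260. 107.]
 [318. 104.]
 [366. 100.]
 [412. 143.]
 [189. 153.]]
```

View pics/w2.png

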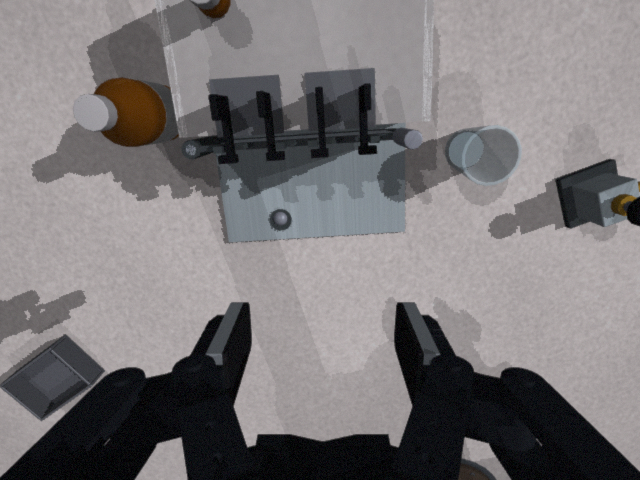

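```bash
python3 - <<'E'
import cv2
a=cv2.imread("pics/w2.png")[60:180,160:440];cv2.imwrite("pics/w2z.png",cv2.resize(a,None,fx=2.85,fy=2.85,interpolation=2))
E
```

```text
(no output)
```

View pics/w2z.png

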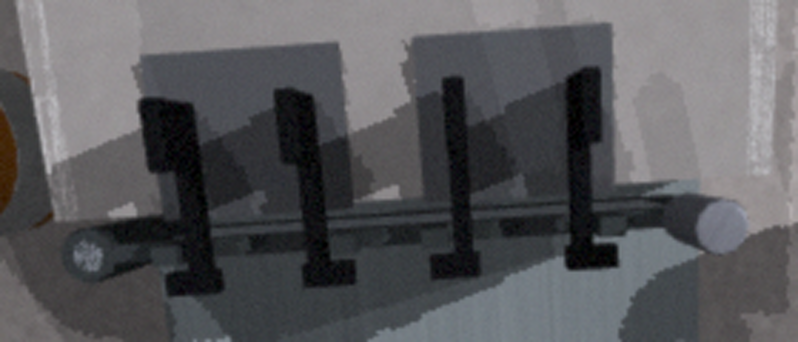

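```bash
cat >> h.py <<'E'
def jaw(s):
    from scipy.spatial.transform import Rotation as Ro
    return Ro.from_quat(s['orientation']).as_matrix()
E
python3 - <<'E'
from h import *
from scipy.optimize import least_squares
k=manip.calibration("wrist");s=manip.state();print(s['position'])
z=lambda u,v:(u/2.85+160,v/2.85+60)
L=[(z(140,98),(.045,.072,.166)),(z(148,172),(.025,.072,.166)),(z(600,68),(.045,-.057,.166)),(z(600,140),(.025,-.057,.166)),(z(275,90),(.045,.034,.166)),(z(282,160),(.025,.034,.166)),(z(723,225),(0,-.09,.17))]
f=lambda p:np.concatenate([proj(k,T(p,X))-uv for uv,X in L])
r=least_squares(f,[.65,.03,-.17],loss='soft_l1');print(r.x,r.fun.reshape(-1,2).round(1))
p=r.x;print(T(p,[(.035,.05,.145),(.035,-.035,.145),(0,-.09,.17),(0,.11,.12)]))
R=jaw(s);print(np.arctan2(R[1,0],R[0,0]),p[2]-np.pi/2, R[:,2])
E
```

```text
[0.61110465 0.03023643 0.34221189]
[ 0.67074296  0.02872048 -0.23252012] [[-1.2 -0.2]
 [ 0.   0.3]
 [ 0.6 -1.1]
 [ 1.2  0.5]
 [-0.7 -0.8]
 [-0.2  1.3]
 [ 0.2  0.4]]
[[ 0.71632259  0.06930985  0.145     ]
 [ 0.69673599 -0.01340269  0.145     ]
 [ 0.65000421 -0.05885751  0.17      ]
 [ 0.69609032  0.13576025  0.12      ]]
-1.8677348270850131 -1.803316443121236 [ 0.00112109 -0.00485006 -0.99998761]
```

Call:
{"op": "step_arm", "data": {
  "series": [
    [[30,12,0],[0,0,0.064],60],
    [[30,12,-20],[0,0,0],60],
    [[30,12,-30],[0,0,0],60],
    [[14,3,-30],[0,0,0],60],
    [[0,0,-20],[0,0,0],60],
    [[0,0,0],[0,0,0],60],
    [[0,0,0],[0,0,0],60]
  ]
}}

```text
time: 8.0
position: [0.7164, 0.0607, 0.2391]
orientation: [-0.618, 0.786, -0.004, -0.002]
contact_force: [0.4, -0.2, -0.2]
gripper_width: 0.705
```

```bash
python3 - <<'E'
from h import *
k=manip.calibration("wrist");im=manip.camera("wrist");cv2.imwrite("pics/w3.png",im[:,:,::-1])
s=manip.state();R=jaw(s);print(s['position'],np.arctan2(R[1,0],R[0,0]),R[:,2],s['gripper_width'])
E
```

```text
[0.71627129 0.0607472  0.23916889] -1.8098627595422911 [ 0.00111839 -0.00954927 -0.99995378] 0.7028919255024478
```

View pics/w3.png

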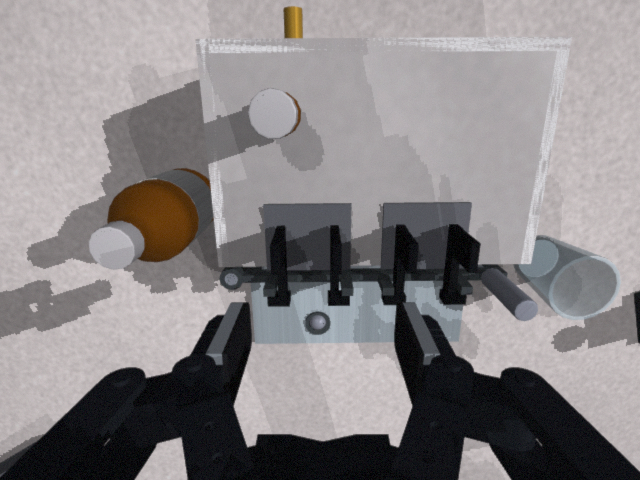

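```bash
python3 - <<'E'
from h import *
k=manip.calibration("wrist");p=[ 0.67074296 , 0.02872048, -0.23252012]
im=cv2.imread("pics/w3.png")
P=[(x,y+d,.166) for y in (.05,-.035) for d in(.022,.016,-.016,-.022) for x in (.025,.045)]+[(0,-.09,.17)]
im=cv2.resize(im[190:340,200:560],None,fx=2.2,fy=2.2,interpolation=2)
for u in proj(k,T(p,P)): cv2.circle(im,tuple(int(v) for v in (u-[200,190])*2.2),3,(0,0,255),1)
cv2.imwrite("pics/w3o.png",im)
E
```

```text
(no output)
```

View pics/w3o.png

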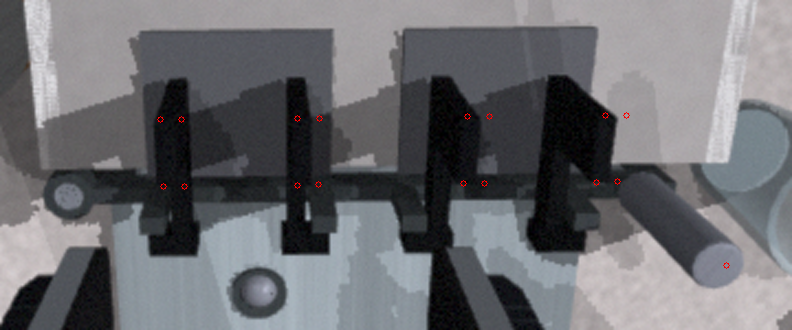

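```bash
python3 - <<'E'
from h import *
k=manip.calibration("wrist");p=[ 0.67074296 , 0.02872048, -0.23252012]
z=lambda u,v:(u/2.2+200,v/2.2+190)
def loc(X): 
    d=X[:2]-p[:2];c,s=np.cos(p[2]),np.sin(p[2]);return [c*d[0]+s*d[1],-s*d[0]+c*d[1]]
for uv,h,e in [((613,118),.166,(.045,-.057)),((481,118),.166,(.045,-.016-.035+.032)),((717,265),.17,(0,-.09)),((310,118),.166,(.045,.028)),((160,118),.166,(.045,.072))]:
    print(np.array(loc(back(k,z(*uv),h)))-e)
E
```

```text
[-0.00077197  0.00374473]
[-0.00040188  0.0023677 ]
[0.0002986 0.0027662]
[7.60319114e-05 2.65980276e-03]
[4.93835432e-04 4.17653663e-06]
```

Call:
{"op": "step_arm", "data": {
  "series": [
    [[0,6,-20],[0,0,0.006],60],
    [[0,5,-20],[0,0,0],60],
    [[0,0,-10],[0,0,0],60],
    [[0,0,0],[0,0,0],60]
  ]
}}

```text
time: 8.55
position: [0.7161, 0.0729, 0.188]
orientation: [-0.62, 0.784, -0.005, -0.001]
contact_force: [-0.4, -0.5, -0.4]
gripper_width: 0.705
```

```bash
python3 - <<'E'
from h import *
k=manip.calibration("wrist");im=manip.camera("wrist");cv2.imwrite("pics/w4.png",im[:,:,::-1])
s=manip.state();R=jaw(s);print(s['position'],np.arctan2(R[1,0],R[0,0]),R[:,2])
E
```

```text
[0.71643096 0.07288031 0.18857718] -1.8030639166625198 [ 0.00479263 -0.00917023 -0.99994647]
```

View pics/w4.png

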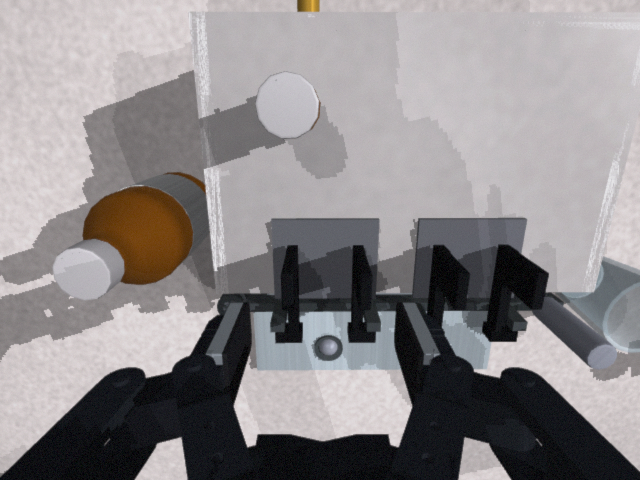

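Call:
{"op": "step_arm", "data": {
  "series": [
    [[0,0,-20],[0,0,0],60],
    [[0,-1,-18],[0,0,0],60],
    [[0,0,-12],[0,0,0],60],
    [[0,0,-5],[0,0,0],60],
    [[0,0,0],[0,0,0],60]
  ]
}}

```text
time: 9.22
position: [0.7164, 0.0714, 0.1295]
orientation: [-0.62, 0.784, -0.005, -0.001]
contact_force: [-0.8, 0.1, 0.3]
gripper_width: 0.703
```

```bash
python3 - <<'E'
from h import *
im=manip.camera("wrist");cv2.imwrite("pics/w5.png",im[:,:,::-1])
s=manip.state();print(s['position'],s['contact_force'])
E
```

```text
[0.71663754 0.07141696 0.12990597] [-0.34317632  0.43039199  0.48244548]
```

View pics/w5.png

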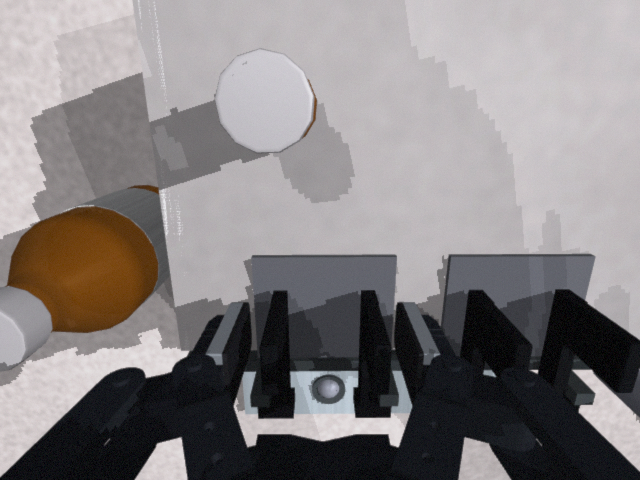

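The tabs at columns 274 and 375 sit well centred between the pads at 248 and 397. I'll squeeze now.

Call:
{"op": "step_arm", "data": {
  "series": [
    [[0,0,0],[0,0,0],40],
    [[0,0,0],[0,0,0],20],
    [[0,0,0],[0,0,0],10],
    [[0,0,0],[0,0,0],10],
    [[0,0,0],[0,0,0],10],
    [[0,0,0],[0,0,0],10]
  ],
  "squeeze": 30
}}

```text
time: 10.02
position: [0.7177, 0.0704, 0.1329]
orientation: [-0.62, 0.784, -0.007, 0.0]
contact_force: [-1.0, -1.5, 1.2]
gripper_width: 0.244
```

```bash
python3 - <<'E'
from h import *
im=manip.camera("wrist");cv2.imwrite("pics/w6.png",im[:,:,::-1])
s=manip.state();print(s['position'],s['contact_force'],s['gripper_width']*85.4)
E
```

```text
[0.71768583 0.07044888 0.13283802] [-0.06631525 -1.23494172  1.77252042] 21.03280994141527
```

View pics/w6.png

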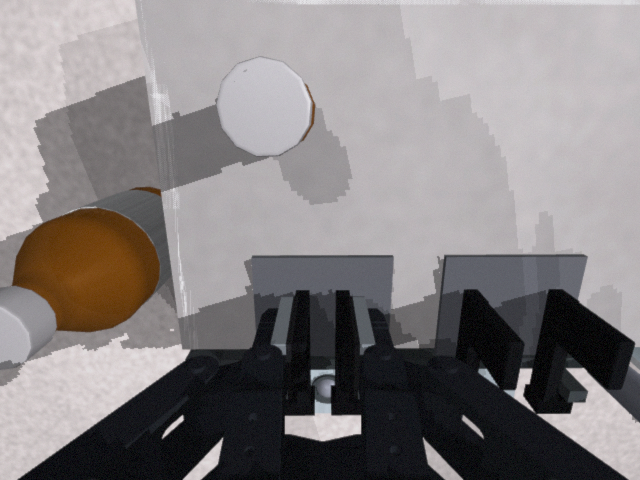

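Squeezed: the opening reads about 21 mm (24 mm expected, with pad give), and the tabs are at columns 300 and 345. I'll open, lift and go to the other catch.

Call:
{"op": "step_arm", "data": {
  "series": [
    [[0,0,0],[0,0,0],60],
    [[0,0,0],[0,0,0],60],
    [[0,0,20],[0,0,0],60],
    [[0,0,25],[0,0,0],60],
    [[0,0,18],[0,0,0],60],
    [[-7,-30,0],[0,0,0],60],
    [[-7,-30,0],[0,0,0],60],
    [[-5,-20,0],[0,0,0],60],
    [[0,0,0],[0,0,0],60]
  ]
}}

```text
time: 11.2
position: [0.7019, -0.0092, 0.2069]
orientation: [-0.621, 0.784, -0.01, 0.005]
contact_force: [0.4, 0.5, -0.3]
gripper_width: 0.701
```

```bash
python3 - <<'E'
from h import *
im=manip.camera("wrist");cv2.imwrite("pics/w7.png",im[:,:,::-1])
s=manip.state();R=jaw(s);print(s['position'],s['contact_force'],s['gripper_width']*85.4,np.arctan2(R[1,0],R[0,0]))
E
```

```text
[ 0.70226014 -0.00835572  0.20699618] [-0.3362484   0.35072412  0.16378091] 59.83440651226528 -1.800948636281876
```

View pics/w7.png

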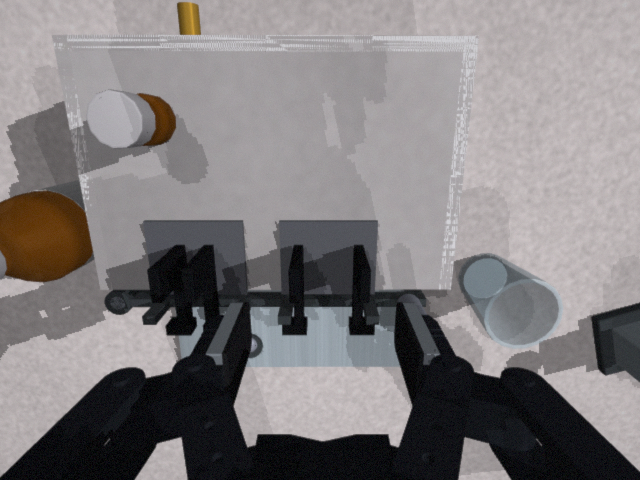

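Call:
{"op": "step_arm", "data": {
  "series": [
    [[-4,-3,-15],[0,0,0],55],
    [[0,0,-15],[0,0,0],55],
    [[0,0,0],[0,0,0],55]
  ]
}}

```text
time: 11.62
position: [0.6972, -0.0089, 0.1734]
orientation: [-0.622, 0.783, -0.008, 0.005]
contact_force: [-0.9, -0.5, -0.5]
gripper_width: 0.645
```

```bash
python3 - <<'E'
from h import *
im=manip.camera("wrist");cv2.imwrite("pics/w8.png",im[:,:,::-1])
s=manip.state();print(s['position'],s['contact_force'],s['gripper_width']*85.4)
E
```

```text
[ 0.69774318 -0.00891912  0.17419021] [0.82681448 0.82724202 0.04302581] 55.0313471304665
```

View pics/w8.png

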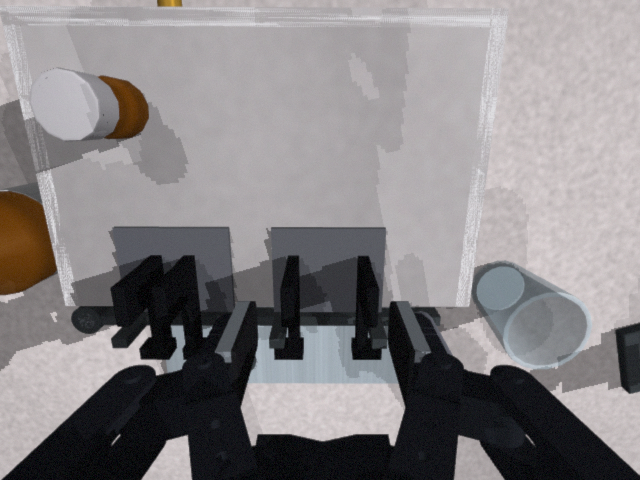

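Call:
{"op": "step_arm", "data": {
  "series": [
    [[0,-3,-8],[0,0,0],55],
    [[0,0,-12],[0,0,0],55],
    [[0,0,-12],[0,0,0],55],
    [[0,0,-10],[0,0,0],55],
    [[0,0,0],[0,0,0],55]
  ]
}}

```text
time: 12.3
position: [0.6977, -0.0116, 0.1287]
orientation: [-0.622, 0.783, -0.009, 0.005]
contact_force: [-0.3, -0.5, -0.7]
gripper_width: 0.644
```

```bash
python3 - <<'E'
from h import *
im=manip.camera("wrist");cv2.imwrite("pics/w9.png",im[:,:,::-1])
s=manip.state();print(s['position'],s['contact_force'],s['gripper_width']*85.4)
E
```

```text
[ 0.69815644 -0.01164458  0.12936968] [-0.29580724 -0.52269456  0.02129755] 55.16785857545314
```

View pics/w9.png

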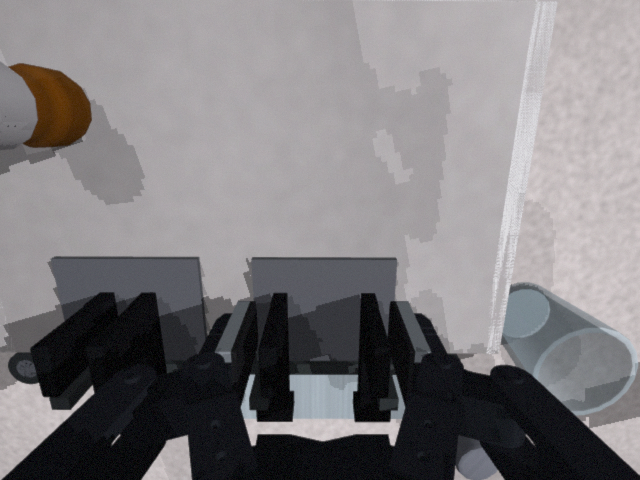

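The catch sits centred between the pads, with tabs at columns 274 and 375. I'll squeeze it.

Call:
{"op": "step_arm", "data": {
  "series": [
    [[0,0,0],[0,0,0],40],
    [[0,0,0],[0,0,0],20],
    [[0,0,0],[0,0,0],10],
    [[0,0,0],[0,0,0],10],
    [[0,0,0],[0,0,0],10],
    [[0,0,0],[0,0,0],10]
  ]
}}

```text
time: 13.1
position: [0.6993, -0.0125, 0.132]
orientation: [-0.622, 0.783, -0.011, 0.007]
contact_force: [-0.5, -0.9, 1.0]
gripper_width: 0.245
```

```bash
python3 - <<'E'
from h import *
im=manip.camera("wrist");cv2.imwrite("pics/w10.png",im[:,:,::-1])
s=manip.state();print(s['position'],s['contact_force'],s['gripper_width']*85.4,s['joint_positions'])
E
```

```text
[ 0.69930724 -0.01245466  0.13199806] [-0.645123   -0.74445231  0.84724677] 21.102158877759166 [-0.07718832  0.53037922  1.53227547 -0.00722068  1.05480593  1.7244586 ]
```

View pics/w10.png

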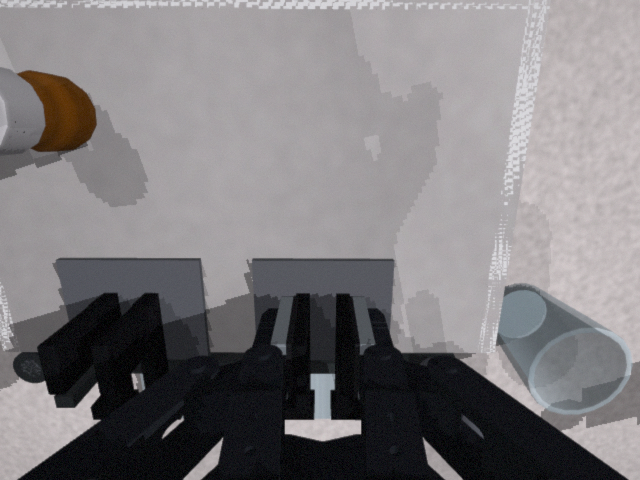

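Both catches are in. I'll lift, turn the jaws a quarter turn so they close along the gate's normal, and go over the post.

Call:
{"op": "step_arm", "data": {
  "series": [
    [[0,0,0],[0,0,0],55],
    [[0,0,0],[0,0,0],55],
    [[0,0,25],[0,0,0],55],
    [[0,0,25],[0,0,0],55],
    [[0,0,30],[0,0,0],55],
    [[-8,-8,25],[0,0,0.16],50],
    [[-10,-9,0],[0,0,0.16],45],
    [[-10,-9,0],[0,0,0.16],45],
    [[-10,-9,0],[0,0,0.16],45],
    [[-9,-9,0],[0,0,0.16],45],
    [[0,0,0],[0,0,0.16],45],
    [[0,0,0],[0,0,0.16],45]
  ]
}}

```text
time: 14.65
position: [0.6526, -0.0563, 0.2417]
orientation: [0.949, -0.314, 0.008, -0.013]
contact_force: [0.2, 0.5, 0.1]
gripper_width: 0.527
```

Call:
{"op": "step_arm", "data": {
  "series": [
    [[0,0,0],[0,0,0.16],45],
    [[0,0,0],[0,0,0.16],45],
    [[0,0,0],[0,0,0.13],45],
    [[0,0,0],[0,0,0],45]
  ]
}}

```text
time: 15.15
position: [0.6535, -0.0563, 0.2426]
orientation: [0.996, -0.088, 0.006, -0.015]
contact_force: [-0.4, -0.4, 0.4]
gripper_width: 0.529
```

```bash
python3 - <<'E'
from h import *
im=manip.camera("wrist");cv2.imwrite("pics/w11.png",im[:,:,::-1])
s=manip.state();R=jaw(s);print(s['position'],s['gripper_width']*85.4,np.arctan2(R[1,0],R[0,0]),R[:,2],s['joint_positions'])
k=manip.calibration("wrist");print(proj(k,[[.652,-.057,.17]]))
E
```

```text
[ 0.65346791 -0.05623774  0.24259759] 45.08231811184281 -0.17626830543087937 [ 0.01492199  0.02923664 -0.99946113] [-0.16741119  0.35008606  1.55506436  0.03326956  1.22677138 -0.00236374]
[[317.42113276 260.88119222]]
```

View pics/w11.png

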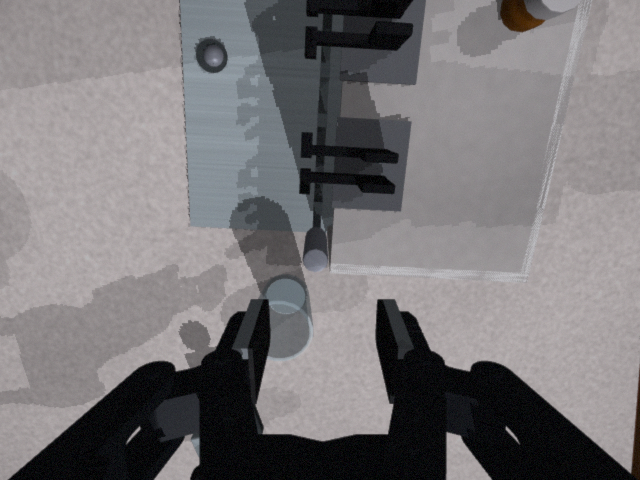

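Call:
{"op": "step_arm", "data": {
  "series": [
    [[-1,-1,-20],[-0.029,0.015,-0.055],45],
    [[0,0,-20],[0,0,0],45],
    [[0,0,0],[0,0,0],45]
  ]
}}

```text
time: 15.58
position: [0.6527, -0.0572, 0.2017]
orientation: [0.993, -0.118, 0.001, 0.0]
contact_force: [0.9, -0.3, 0.1]
gripper_width: 0.527
```

```bash
python3 - <<'E'
from h import *
im=manip.camera("wrist");cv2.imwrite("pics/w12.png",im[:,:,::-1])
s=manip.state();R=jaw(s);print(s['position'],s['gripper_width']*85.4,np.arctan2(R[1,0],R[0,0]),R[:,2])
k=manip.calibration("wrist");print(proj(k,[[.652,-.057,.17]]))
E
```

```text
[ 0.65355636 -0.05734314  0.20297964] 44.72899966336888 -0.23599238841174752 [ 4.19532867e-03 -8.53398014e-04 -9.99990835e-01]
[[317.12634692 283.78962023]]
```

View pics/w12.png

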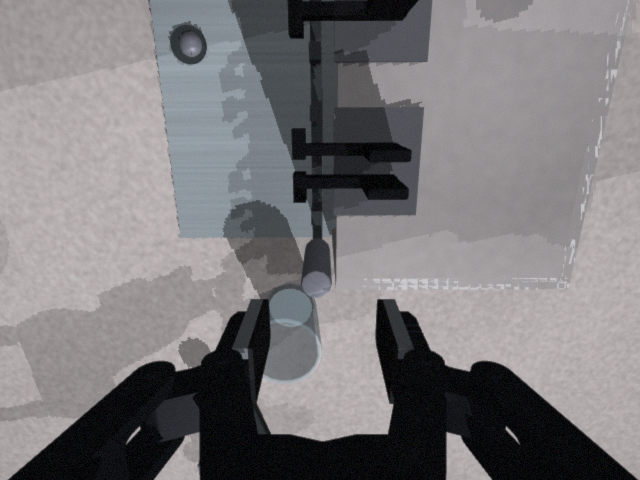

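The post top is at (317,284), as predicted and centred between the pads. I'll descend to z 0.136 and grip.

Call:
{"op": "step_arm", "data": {
  "series": [
    [[-1,0,-20],[0,0,0],45],
    [[0,0,-20],[0,0,0],45],
    [[0,0,-18],[0,0,0],45],
    [[0,0,-9],[0,0,0],45],
    [[0,0,0],[0,0,0],45],
    [[0,0,0],[0,0,0],25],
    [[0,0,0],[0,0,0],5],
    [[0,0,0],[0,0,0],5],
    [[0,0,0],[0,0,0],5],
    [[0,0,0],[0,0,0],5]
  ],
  "squeeze": 30
}}

```text
time: 16.88
position: [0.6493, -0.057, 0.1319]
orientation: [0.993, -0.118, -0.001, -0.0]
contact_force: [-1.5, 0.5, -2.9]
gripper_width: 0.174
```

```bash
python3 - <<'E'
from h import *
im=manip.camera("wrist");cv2.imwrite("pics/w13.png",im[:,:,::-1])
s=manip.state();R=jaw(s);print(s['position'],s['contact_force'],s['gripper_width']*85.4,np.arctan2(R[1,0],R[0,0]),s['joint_positions'])
p=np.array([.6972,.1376]);q=s['position'][:2];print(np.linalg.norm(q-p),np.arctan2(*(q-p)[::-1]))
E
```

```text
[ 0.64929517 -0.05694123  0.13191346] [-0.31471652  0.28260846 -2.03045825] 14.937927033172453 -0.2363742151630264 [-1.54450363e-01  4.61885089e-01  1.63629745e+00  4.45031815e-04
  1.04632228e+00  8.17006513e-02]
0.20035259309802572 -1.812237897482764
```

View pics/w13.png

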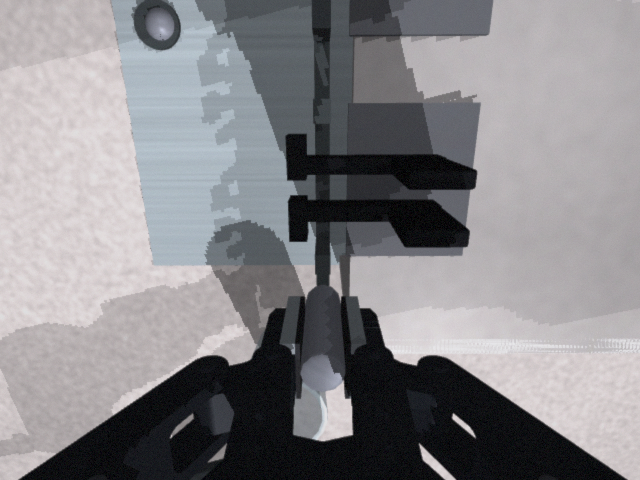

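```bash
cat > arc.py <<'E'
import sys
from h import *
H=np.array([.6972,.1376]);s=manip.state();q=s['position'][:2];a=np.arctan2(*(q-H)[::-1])
R=jaw(s);y=np.arctan2(R[1,0],R[0,0])
print("gate",-1.803-a,"r",np.linalg.norm(q-H),"yaw",y,"yaw-want",(y-(a+1.571)),s['position'],s['contact_force'],s['gripper_width']*85.4,s['joint_positions'].round(2))
d,n=float(sys.argv[1]),int(sys.argv[2]);P=lambda i:H+.2*np.array([np.cos(a-i*d),np.sin(a-i*d)])
for i in range(n): print(((P(i+1)-(q if i==0 else P(i)))*1000).round(1))
E
python3 arc.py .07 12
```

```text
gate 0.009237897482764046 r 0.20035259309802572 yaw -0.2363742151630264 yaw-want 0.004863682319737633 [ 0.64929517 -0.05694123  0.13191346] [-0.31471652  0.28260846 -2.03045825] 14.937927033172453 [-0.15  0.46  1.64  0.    1.05  0.08]
[-13.4   4.2]
[-13.2   4.8]
[-12.8   5.7]
[-12.4   6.5]
[-11.9   7.4]
[-11.3   8.2]
[-10.7   9. ]
[-10.1   9.7]
[-9.4 10.4]
[-8.6 11. ]
[-7.8 11.6]
[-7.  12.1]
```

Call:
{"op": "step_arm", "data": {
  "series": [
    [[-13,4,0],[0,0,-0.07],5],
    [[-13,5,0],[0,0,-0.07],5],
    [[-13,6,0],[0,0,-0.07],5],
    [[-12,6,0],[0,0,-0.07],5],
    [[-12,7,0],[0,0,-0.07],5],
    [[0,0,0],[0,0,0],5]
  ]
}}

```text
time: 17.68
position: [0.5857, -0.0296, 0.1319]
orientation: [0.956, -0.293, -0.0, 0.0]
contact_force: [-0.1, -0.3, -3.7]
gripper_width: 0.177
```

```bash
python3 arc.py .07 8; python3 -c "
from h import *
cv2.imwrite('pics/w14.png',manip.camera('wrist')[:,:,::-1])"
```

```text
gate 0.3559991213784621 r 0.20098791124445314 yaw -0.5946241495023407 yaw-want -0.006625028123878551 [ 0.58567849 -0.02960973  0.13185311] [-0.08677788 -0.34282087 -3.69747635] 15.077496119163172 [-0.12  0.35  1.8  -0.    0.99  0.47]
[-10.8   9. ]
[-10.8   8.9]
[-10.1   9.7]
[-9.4 10.4]
[-8.7 11. ]
[-7.9 11.6]
[-7.  12.1]
[-6.2 12.6]
```

View pics/w14.png

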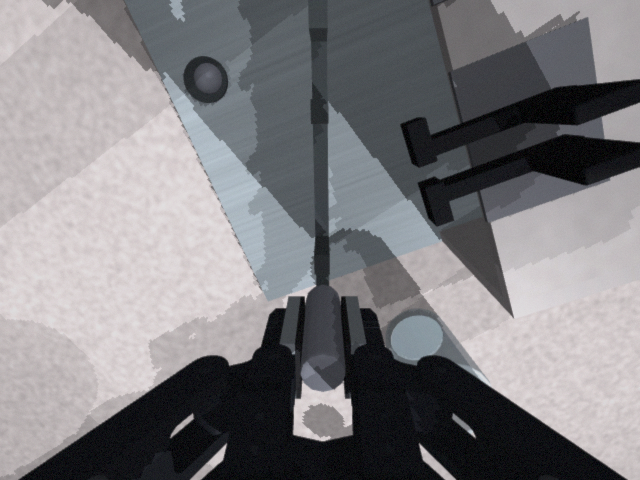

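The gate is released and following at about 0.36 rad. The grip is firm, so I'll carry on.

Call:
{"op": "step_arm", "data": {
  "series": [
    [[-11,9,0],[0,0,-0.07],5],
    [[-11,9,0],[0,0,-0.07],5],
    [[-10,10,0],[0,0,-0.07],5],
    [[-9,10,0],[0,0,-0.07],5],
    [[-9,11,0],[0,0,-0.07],5],
    [[-8,12,0],[0,0,-0.07],5],
    [[0,0,0],[0,0,0],5]
  ]
}}

```text
time: 18.6
position: [0.5286, 0.0268, 0.1319]
orientation: [0.873, -0.487, -0.0, 0.004]
contact_force: [-0.7, -1.3, -3.6]
gripper_width: 0.177
```

```bash
python3 arc.py .07 8
```

```text
gate 0.7573422999544492 r 0.20174564994272792 yaw -1.0171790621550316 yaw-want -0.0278367622005824 [0.52858567 0.02682764 0.13191276] [-0.66966565 -1.33671522 -3.60271241] 15.083076440341735 [-0.03  0.25  1.93 -0.01  0.96  0.99]
[-5.8 12.9]
[-6.4 12.4]
[-5.5 12.9]
[-4.6 13.2]
[-3.7 13.5]
[-2.7 13.7]
[-1.8 13.9]
[-0.8 14. ]
```

Call:
{"op": "step_arm", "data": {
  "series": [
    [[-6,13,0],[0,0,-0.06],5],
    [[-6,12,0],[0,0,-0.07],5],
    [[-5,13,0],[0,0,-0.07],5],
    [[-5,13,0],[0,0,-0.07],5],
    [[-4,14,0],[0,0,-0.07],5],
    [[-3,14,0],[0,0,-0.07],5],
    [[0,0,0],[0,0,0],5]
  ]
}}

```text
time: 19.48
position: [0.5002, 0.093, 0.1318]
orientation: [0.756, -0.654, 0.0, 0.015]
contact_force: [-2.3, -1.8, -1.4]
gripper_width: 0.176
```

```bash
python3 arc.py .07 8; python3 -c "
from h import *
cv2.imwrite('pics/w15.png',manip.camera('wrist')[:,:,::-1])"
```

```text
gate 1.1161344910672466 r 0.2019999704192849 yaw -1.4255210445214304 yaw-want -0.07738655345418377 [0.5001777  0.09303318 0.13177076] [-2.31200044 -1.78942522 -1.41511382] 15.063940021534778 [ 0.11  0.22  1.97 -0.03  0.97  1.55]
[-0.7 14.2]
[-1.6 13.9]
[-0.7 14. ]
[ 0.3 14. ]
[ 1.3 13.9]
[ 2.3 13.8]
[ 3.2 13.6]
[ 4.2 13.4]
```

View pics/w15.png

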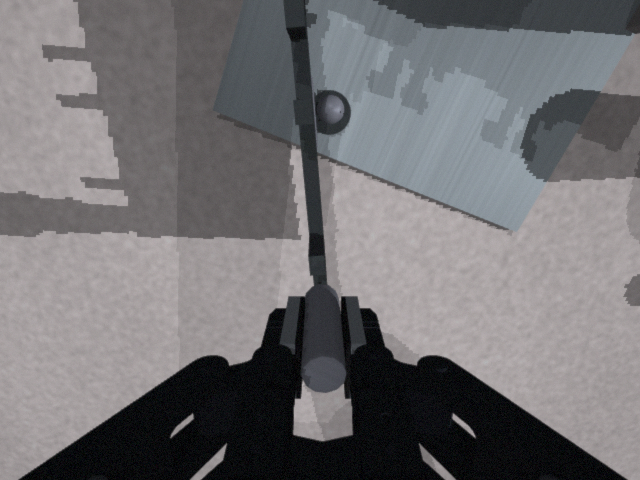

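The dome at (333,112) is now behind the gate. I'll continue to about 1.62.

Call:
{"op": "step_arm", "data": {
  "series": [
    [[-1,14,0],[0,0,-0.03],5],
    [[-1,14,0],[0,0,-0.05],5],
    [[0,14,0],[0,0,-0.06],5],
    [[0,14,0],[0,0,-0.06],5],
    [[1,14,0],[0,0,-0.06],5],
    [[2,14,0],[0,0,-0.06],5],
    [[0,0,0],[0,0,0],5]
  ]
}}

```text
time: 20.4
position: [0.4984, 0.1715, 0.1318]
orientation: [-0.639, 0.769, 0.006, -0.021]
contact_force: [-5.5, -2.2, -0.1]
gripper_width: 0.179
```

```bash
python3 arc.py .07 4
```

```text
gate -4.775484409520008 r 0.20170777413754024 yaw -1.7537442772285545 yaw-want -6.2972286867485625 [0.49836954 0.1715481  0.13183   ] [-5.45119917 -2.22756826 -0.14105405] 15.252592915151789 [ 0.25  0.27  1.91 -0.01  1.01  2.01]
[ 4.5 13.4]
[ 3.8 13.5]
[ 4.7 13.2]
[ 5.6 12.8]
```

Call:
{"op": "step_arm", "data": {
  "series": [
    [[5,13,0],[0,0,-0.05],5],
    [[5,13,0],[0,0,-0.06],5],
    [[2,4,0],[0,0,-0.03],5],
    [[0,0,0],[0,0,0],5]
  ]
}}

```text
time: 20.9
position: [0.5061, 0.2009, 0.1318]
orientation: [-0.583, 0.812, 0.012, -0.025]
contact_force: [-5.0, -1.3, -0.7]
gripper_width: 0.178
```

```bash
python3 arc.py .07 1; python3 -c "
from h import *
cv2.imwrite('pics/w16.png',manip.camera('wrist')[:,:,::-1])
cv2.imwrite('pics/s16.png',manip.camera('scene')[:,:,::-1])
cv2.imwrite('pics/t16.png',cv2.resize(manip.camera('top')[145:345,270:480,::-1],None,fx=2.9,fy=2.9))"
```

```text
gate -4.624954001847369 r 0.20129875563499466 yaw -1.8949578341568785 yaw-want -6.287911836004248 [0.50609722 0.20085281 0.13178555] [-4.98337908 -1.29096909 -0.69491388] 15.18382099897552 [0.29 0.31 1.86 0.01 1.03 2.19]
[ 6.1 12.7]
```

View pics/w16.png

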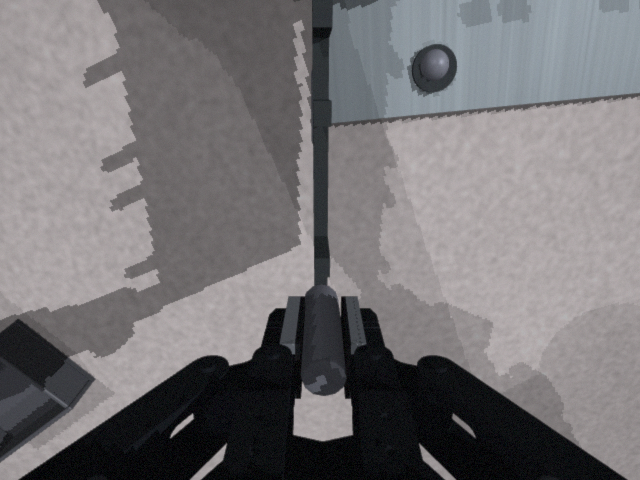

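View pics/s16.png

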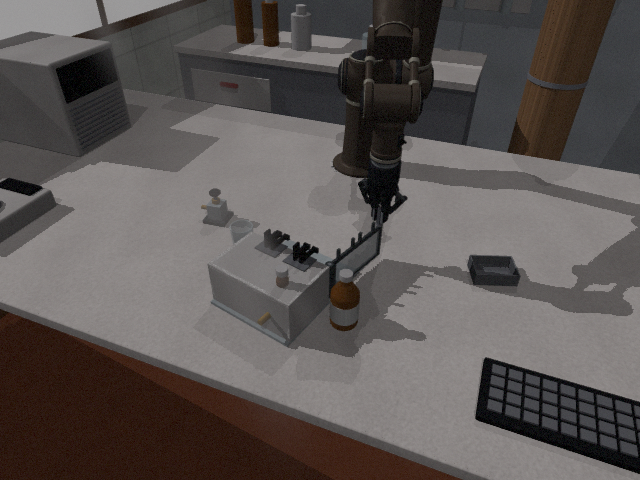

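View pics/t16.png

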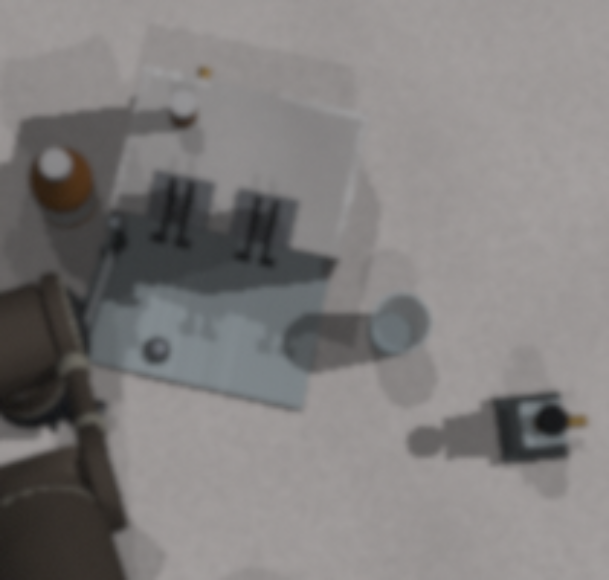

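The gate stands at about 1.66 rad, gripped. Both catches are in and the bystanders are where they were. I'll let it settle briefly, then hand in.

Call:
{"op": "step_arm", "data": {
  "series": [
    [[0,0,0],[0,0,0],5],
    [[0,0,0],[0,0,0],5],
    [[0,0,0],[0,0,0],5]
  ]
}}

```text
time: 21.42
position: [0.5056, 0.1996, 0.1318]
orientation: [-0.585, 0.81, 0.014, -0.026]
contact_force: [-4.6, -1.1, -0.7]
gripper_width: 0.179
```

```bash
python3 arc.py .07 1; python3 -c "
from h import *
print(manip.finish_job())"
```

```text
gate -4.6315262320611605 r 0.2013435491656614 yaw -1.8904658471487155 yaw-want -6.289992079209877 [0.50564302 0.19960927 0.13181387] [-4.56737216 -1.08430616 -0.72406805] 15.310732648807347 [0.29 0.3  1.86 0.01 1.03 2.18]
[ 6.1 12.7]
the job is handed in; nothing more can be done
None
```

The chamber is open and I handed the job in at about 21.4 s, with the arm still holding the gate by its post.

- **Vent valve:** I pressed the plunger until it stopped moving. The tip was then at 88 mm, which is the 12 mm of travel, under 11–18 N.
- **Catches:** I squeezed the one nearer the hinge first, then the one nearer the free end. The gripper closed to about 21 mm on each. That is below the nominal 24 mm over the squeezed tabs, which I put down to give in the pads. Both still looked fully in at the last check.
- **Gate:** it went past the detent to about 1.65 rad, worked out from the post's position around the hinge (1.57 is square). At the last reading the arm was holding it against about 5 N.
- **Bottle, beaker, vial and tray:** in the last camera views all four stood where they started.

One disagreement: the chamber position came out 2–4 mm different between cameras. I used the close wrist view for the catches and the post, and the grips landed centred.

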